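# Feed a walnut blank through the sprung flap of a boring station to its stop

### The arm

A 6-joint arm with a two-finger parallel gripper is mounted at the origin on a cart in front of the work surface, level with it; the furniture and walls round the work are solid. World frame = base frame: x ahead of the robot, y to its left, z up, the work surface at z = 0. Lengths are in mm, angles in rad, forces in N, time in s.
With the tool pointing down it reaches from about 275 to 1000 mm from the base axis. Payload 8.4 kg.
Tool frame: the origin (TCP) lies between the finger pads; the fingertips stand 22 mm ahead of it and the grasp point (between the pads) lies 3 mm ahead of it (r.nose_length is the z of the fingertips in the tool frame, in mm); z points along the fingers, y is the line along which they close (so a half turn about z gives the same grasp; the last joint's range is limited). The gripper opens to 85 mm and grips with 20 to 120 N. Pads are 22 mm wide; open, the fingers measure 114 mm over their backs; the gripper's body (76 mm by 85 mm) begins 54 mm behind the grasp point. The pads swing forward as they close: fully open they stand 13 mm farther back than shut.
Start: joints at [-1.275, 0.353, 1.633, -0, 1.155, -0.002], TCP at [183.385, -597.493, 253.281] pointing down, gripper open.
Joint ranges: [-2.63, 2.63], [-0.92, 2.1], [0.06, 2.66], [-1.3, 4.44], [0, 2.69], [-3.02, 3.02]. Speed limits (rad/s): [2.22, 2.22, 2.79, 3.14, 3.14, 3.14].

### API

Orientations are given as [roll, pitch, yaw] about the fixed x, y, z axes, in that order (R = Rz(yaw) Ry(pitch) Rx(roll)).
In Python, from rig import r, cams gives the robot as it stands.
- The arm moves only by the shell command python3 -m handwheel 'ROWS' [FORCE]. ROWS is rows parted by semicolons, their numbers by spaces, 1 to 5 of them, each of 7 numbers: a rotation vector rx, ry, rz in rad, then dx, dy, dz in mm, then the opening from 0.0 (shut) to 1.0 (fully open); each row shifts and turns the commanded pose from where the row before left it, along the tool's axes as they then stand; what a row does not reach is not made up. A row lasts 1/12 s, in which the tool goes at most 41.7 mm and 0.125 rad, less where a joint would pass 70% of its speed; a pose out of reach is approached as far as the arm can. The fingers move at their own pace and stop on an object; FORCE is the grip in N (left out, the last holds). Time passes only in rows, so rows that do not move let the fingers close. It prints the time, the measured TCP pose, the force, the opening and the grip force at its end.
- r.sense(): the state, without advancing time (a new reading comes with each control period).
- cams.grab_frame(name): name is "side" or "top" or "wrist"; returns the picture (480x640x3 uint8, red, green, blue); there is no depth.
- cams.camera_params(name): a dict with "fx", "fy", "cx", "cy" (pixels), "dist_coeffs" ([k1, k2, p1, p2, k3] as OpenCV has them; the pictures are not rectified), "rvec" (rotation vector, rad) and "tvec" (3), from world to camera coordinates, as OpenCV has them. Camera axes: x right, y down, z forward; pixel columns grow to the right and rows downward; lengths in mm; the calibration is good to about 2 mm. A picture is of the moment at which its call begins: read the wrist's pose just before it. camera_params takes no time and is no camera call; for the wrist camera it gives the pose at the moment of the call.
- r.sign_off(): hands the job in; it is judged then, once.
The state is a dict: "clock": time; "qpos": joint angles; "qvel": joint speeds; "joint_efforts": joint torques, N m; "eef_pos": TCP position; "tcp_rot": TCP orientation; "contact_force": force on the tool from outside, world axes, zero at the start; "wrist_torque": the same for the moment, N m; "opening": opening from 0.0 (shut) to 1.0 (fully open); "grasp_force": force on a finger pad.
Only numpy, scipy, OpenCV 4.12 (cv2) and the standard library are available. Lean on these libraries where they do the work, as an engineer would, in place of code of your own. Each camera call takes 0.05 s, during which the arm holds its last target. There are 200 camera calls.

### The job

Load the dark walnut blank into the green boring station: lay it flat along the fence on the infeed bed in front of the shut amber flap and let go, then take the orange push stick and slide the blank with its nose through the sprung flap until you feel it firmly home against the length stop hidden under the guard, pressing gently so that the stop is not rammed. Draw the stick out so that the flap swings shut behind the blank, and lay the stick down flat on the bench, clear of the station. Leave the other things on the bench where they are.

Things in the scene. Friction and masses are not known exactly. Their poses are not given: they have to be found in the camera images.
- station: Green boring station, fixed. Origin on the bench, mid feed channel, below the flap; its y axis is the feed direction (infeed bed at -y, flap at y = 0, guard tunnel at +y), x points to the fence side, z up. Steel bed 86 mm wide, top 15 mm above the bench, y = -148 to +248 mm. A boring head stands over the tunnel at y = 95 to 190 mm, x = -35 to +110 mm, 271 mm high
- infeed (a point): point on top of the infeed bed, on the channel's centre line, 75 mm in front of the flap: a good place for the blank's underside centre. Fence beside it on the +x side: face 22 mm from the centre line, 12 mm thick, only 10 mm high above the bed, y = -150 to 0 mm. The -x side is open
- mouth (a point): point on the bed's top on the centre line, in the flap plane: mouth of the roofed tunnel, 46 mm wide (x = -23 to +23 mm), 230 mm long; yellow portal and guard up to 87 mm above the bench. On the -x side a 28 mm high yellow lead-in plate spreads from the mouth out to x = -37 mm at y = -21 mm
- flap (a joint): angle of the amber flap: 0 = shut (hanging upright), positive = swung into the tunnel, at most 1.45; opens inward only, sprung shut. Hinged 52 mm above the bed, 41 mm wide. The blank needs about 4 to 8 N to start it; then its lip rides on the blank and, behind it, on the stick, with 0.5 to 4 N of drag, and as the nose is drawn out it follows it with up to 6 N
- flap_lip (a point): lower edge of the flap, 2 mm above the bed when shut. It reaches up to 55 mm into the tunnel as it swings, so it falls shut only behind things that are deeper than that; the blank at the stop is clear of it
- length_stop: bracket at the tunnel's far end (origin on the bed, y = 236 mm of the station) whose rod carries a flat head in the tunnel, 36 mm wide, 3 to 27 mm above the bed, with a stiff rubber pad (8 N per mm, 3 mm at most). The rod is clamped at an unknown setting: the pad's face lies 172 to 202 mm beyond the flap plane, unseen, and must be felt. Over 25 N spoils the setting
- feeler (a joint): sprung pin of 8 mm in the face of the stop's pad, pressed by the blank: 0 = free (stands out 6 mm), 0.006 = pressed flush, the blank sits on the stop. Takes 0.1 to 0.2 N
- blank: dark walnut blank, 40 x 110 x 30 mm, about 150 g, lying flat; origin in the centre of its underside, y along its length, x across, z up; both ends alike
- push_stick: orange push stick, about 140 g: a bar 28 mm wide and 24 mm high with an upright handle. Origin on its underside below the handle; y points along the bar to the nose; the bar runs from y = -80 to +190 mm. The handle is 20 mm thick (x), 50 mm long (y = -25 to +25 mm), and rises from the bar's top (24 mm) to 75 mm above the underside
- stick_grip (a point): middle of the push stick's handle, 49 mm above its underside: grip here from above, across x
- stick_nose (a point): flat black rubber end of the push stick, 190 mm ahead of the handle, 12 mm above the underside
- maple: pale maple board, 65 x 100 x 22 mm, a bystander that does not fit the channel; origin in the centre of its underside
- tape_measure: yellow tape measure, 34 x 76 x 60 mm, bystander; origin under its centre
- block_plane: block plane, 48 x 177 x 52 mm, bystander; origin under its centre
- combi_square: combination square, 82 x 300 x 17 mm, bystander; origin under its centre
- marking_gauge: wooden marking gauge, 60 x 220 x 73 mm, bystander; origin under its centre
Not all that is in view belongs to the job. Leave any red look-alike of the blank alone.

How it is judged (in metres and radians):
On the way, in this order (a step that is already met when the one before it is completed fails the run):
1. the blank lies flat along the fence on the infeed bed, in front of the shut flap, and is let go (y of blank in the frame of station between -0.12 and -0.052 m and x of blank in the frame of station between -0.014 and 0.008 m and z of blank in the frame of station between 0.011 and 0.02 m and angle between the y axis of blank and the y axis of station, either way round below 0.2 rad and value of joint flap below 0.06 rad and contact force between the fingers and blank below 0.1 N), for 0.2 s.
2. pushed by the stick, the blank presses on the length stop with the feeler pin in (contact force between blank and length_stop above 2 N and contact force between push_stick and blank above 1 N and value of joint feeler above 0.0045 m), for 0.05 s.
At the end, for the whole second after the job is handed in: the blank lies on the bed inside the tunnel, within 1.5 mm of the length stop (feeler pin pressed more than 4.5 mm), at rest; the flap is shut behind it (under 0.06 rad); the push stick lies flat and still on the bench, not touching the station (value of joint feeler above 0.0045 m and value of joint flap below 0.06 rad and linear speed of blank below 0.01 m/s and y of blank in the frame of station above 0.1 m and z of blank in the frame of station below 0.02 m and height (world z) of push_stick below 0.006 m and angle between push_stick's own z axis and vertical below 0.15 rad and contact force between push_stick and station below 0.05 N and linear speed of push_stick below 0.02 m/s).
It fails at once if the stop is rammed: more than 25 N between the blank and the length stop (contact force between blank and length_stop above 25 N).
It fails at once if the maple board, tape measure, block plane, combination square or marking gauge is shifted by more than 25 mm (distance of any of maple, tape_measure, block_plane, combi_square, marking_gauge from where it was at the start of the episode above 0.025 m).
It also fails if it takes over 67 s, if anything falls off the work surface, if the arm or the gripper's body presses on something with over 40 N, if the wrist force passes 120 N, or if a joint passes its speed limit or range.

## Working session

There is one attempt and no reset: what is moved stays moved. The work goes in short steps, Python scripts to look and compute and a shell command to move; the robot and the scene stay as the last step left them, time stands still between calls to the robot, and variables do not carry over. Pictures are saved under pics/ and viewed, at most 10 in all, crops included, and the job is handed in when it is done.

```bash
mkdir -p pics; ls; python3 - <<'E'
from rig import r,cams
import cv2,numpy as np
ims=[]
for n in ["top","side"]:
    p=cams.camera_params(n);im=cams.grab_frame(n)[:,:,::-1]
    cv2.imwrite(f"pics/{n}0.png",im)
    R=cv2.Rodrigues(np.array(p["rvec"]))[0];print(n,(-R.T@np.array(p["tvec"]).ravel()).round(),R[2].round(2),p["fx"],p["dist_coeffs"])
print(r.sense())
E
```

```text
pics
top [ 376.  -93. 1776.] [ 0.1   0.01 -1.  ] 525.2352433842768 [0.01376327 0.         0.         0.         0.        ]
side [-481. -869.  722.] [ 0.71  0.54 -0.46] 449.2342897349228 [-0.00230871  0.          0.          0.          0.        ]
{'clock': 0.1, 'qpos': array([-1.27536060e+00,  3.53628209e-01,  1.63403650e+00,  1.66414196e-05,
        1.15522108e+00, -2.37364347e-03]), 'qvel': array([ 1.00970288e-03, -1.40895811e-03, -1.39026364e-03, -1.35723929e-03,
       -2.45073012e-03,  8.43772832e-05]), 'joint_efforts': array([-2.97130784e-03, -6.06358910e+01, -3.42819428e+01, -1.62279443e-04,
        3.81650316e-03,  2.27271795e-05]), 'eef_pos': array([ 183.29697121, -597.10388704,  252.61589703]), 'tcp_rot': array([-3.14029956e+00, -1.82856536e-05,  2.97802633e-01]), 'contact_force': array([-0.55530837, -0.35529461,  0.10889886]), 'wrist_torque': array([-0.00914854,  0.01574171,  0.01645198]), 'grasp_force': 0.0, 'opening': 0.9964632444996215}
```

View pics/top0.png

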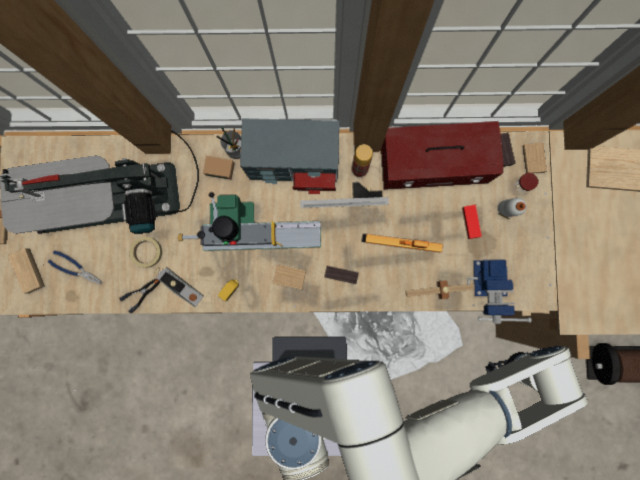

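View pics/side0.png

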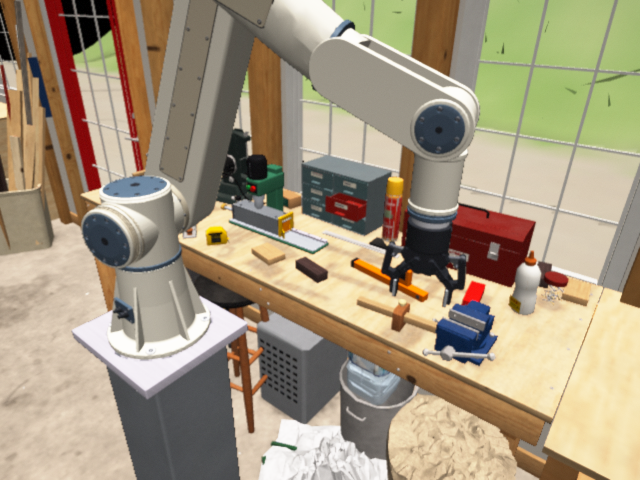

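The top picture shows the station at about (265,233) with its feed to the left (+y world), the flap/portal at about (274,233), the blank at (341,274) and the stick at (402,243). The red decoy is at (472,221). The side picture confirms this layout, with the gripper hanging above the right-hand part of the bench. Next I'll measure with colour masks and look at an enlarged crop.

```bash
cat > h.py <<'E'
from rig import r,cams
import cv2,numpy as np
def rays(p,uv):
    K=np.array([[p["fx"],0,p["cx"]],[0,p["fy"],p["cy"]],[0,0,1.]])
    R=cv2.Rodrigues(np.array(p["rvec"],float))[0]
    n=cv2.undistortPoints(np.array(uv,float).reshape(-1,1,2),K,np.array(p["dist_coeffs"],float)).reshape(-1,2)
    d=np.c_[n,np.ones(len(n))]@R
    return -R.T@np.array(p["tvec"],float).ravel(), d
def plane(p,uv,z):
    c,d=rays(p,uv); return c+d*((z-c[2])/d[:,2])[:,None]
def tri(p1,uv1,p2,uv2):
    c1,d1=rays(p1,[uv1]);c2,d2=rays(p2,[uv2]);d1=d1[0];d2=d2[0]
    s=np.linalg.lstsq(np.c_[d1,-d2],c2-c1,rcond=None)[0]
    a=c1+s[0]*d1;b=c2+s[1]*d2;return (a+b)/2,np.linalg.norm(a-b)
def blobs(im,lo,hi,roi,amin=30):
    h=cv2.cvtColor(im,cv2.COLOR_BGR2HSV);m=cv2.inRange(h,lo,hi);k=np.zeros_like(m);x0,y0,x1,y1=roi;k[y0:y1,x0:x1]=255
    c=cv2.findContours(m&k,cv2.RETR_EXTERNAL,cv2.CHAIN_APPROX_NONE)[0]
    return sorted([x for x in c if cv2.contourArea(x)>amin],key=cv2.contourArea,reverse=True)
E
python3 - <<'E'
from h import *
t=cv2.imread("pics/top0.png");w=cams.grab_frame("wrist")[:,:,::-1].copy();cv2.imwrite("pics/w0.png",w)
cv2.imwrite("pics/crop0.png",cv2.resize(t[180:310,180:460],(800,371),interpolation=cv2.INTER_CUBIC))
P=cams.camera_params("top")
for nm,lo,hi,roi,z in [("blank",(0,20,0),(25,255,80),(322,260,362,290),30),("stick",(8,180,120),(20,255,255),(355,225,450,260),24)]:
    for c in blobs(t,lo,hi,roi):
        q=cv2.minAreaRect(c);print(nm,q,plane(P,[q[0]],z).round());print(plane(P,cv2.boxPoints(q),z).round())
for nm,uv,z in [("bed right end",(320,235),15),("nose",(364,237),24),("handle",(410,243),75)]:print(nm,plane(P,[uv],z).round())
p=cams.camera_params("wrist");c,d=rays(p,[(320,240)]);print(c,d,p["fx"])
E
```

```text
blank ((341.1365966796875, 274.52923583984375), (31.35952377319336, 10.895513534545898), 12.094757080078125) [[ 438. -138.   30.]]
[[ 431.  -83.   30.]
 [ 467.  -91.   30.]
 [ 444. -193.   30.]
 [ 409. -185.   30.]]
bed right end [[572. -68.  15.]]
nose [[ 563. -216.   24.]]
handle [[ 537. -361.   75.]]
[ 248.01689334 -576.92089668  373.05967927] [[-0.26346101 -0.08028269 -0.96133346]] 369.4846650109729
```

View pics/crop0.png

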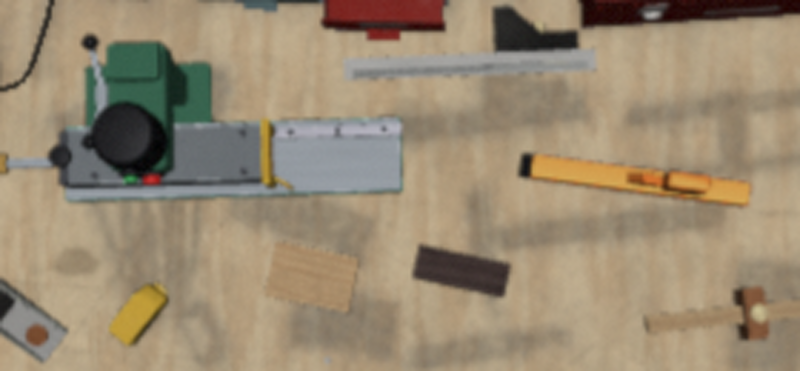

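View pics/w0.png

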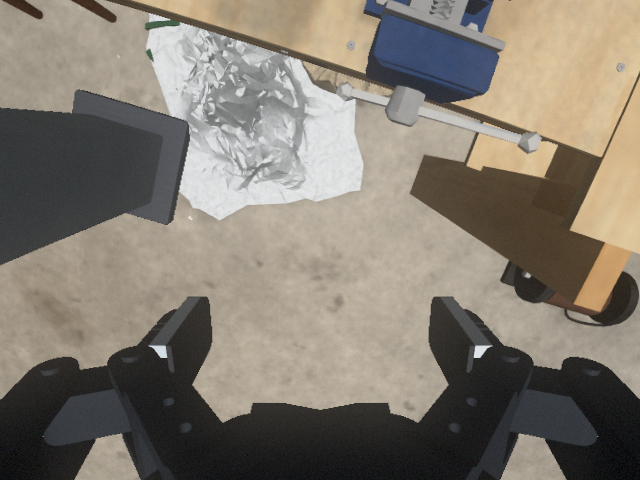

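The crop shows the black stick nose at (525,165) on the left, its handle at (685,182), the portal at x≈267 and the bed's open end at x≈402, with the fence on the far side. The wrist picture shows only the vise and the floor. The blank measures 105 x 37 mm at z 30, which fits. I'll now move above the blank for wrist views.

```bash
python3 -m handwheel '0 0 -.0875 35.7 -20.9 0 1;0 0 -.0875 35.7 -20.9 0 1;0 0 -.0875 35.7 -20.9 0 1;0 0 -.0875 39.8 -11.4 0 1;0 0 -.0875 39.8 -11.4 0 1' 40 && python3 -m handwheel '0 0 -.0875 39.8 -11.4 0 1;0 0 -.0875 41.4 -.8 0 1;0 0 -.0875 41.4 -.8 0 1;0 0 -.0875 41.4 -.8 0 1;0 0 -.0875 40 10 0 1' && python3 -m handwheel '0 0 -.0875 40 10 0 1;0 0 -.0875 40 10 0 1;0 0 0 0 0 0 1;0 0 0 0 0 0 1;0 0 0 0 0 0 1'
cat > shot.py <<'E'
import sys,pickle
from h import *
n=sys.argv[1];s=r.sense();p=cams.camera_params("wrist");im=cams.grab_frame("wrist")[:,:,::-1].copy()
cv2.imwrite(f"pics/{n}.png",im);pickle.dump(p,open(f"pics/{n}.pkl","wb"));print(s["clock"],s["eef_pos"].round(1),s["tcp_rot"].round(3),s["qpos"].round(2))
E
python3 shot.py v1
python3 -m handwheel '0 0 0 35 0 0 1;0 0 0 35 0 0 1;0 0 0 35 0 0 1;0 0 0 35 0 0 1;0 0 0 0 0 0 1' && python3 -m handwheel '0 0 0 0 0 0 1;0 0 0 0 0 0 1'; python3 shot.py v2
```

```text
clock: 0.57
eef_pos: [312.2, -434.0, 253.2]
tcp_rot: [3.142, -0.0, 0.739]
contact_force: [1.4, -1.0, 0.8]
opening: 1.001
grasp_force: 0.0
clock: 0.98
eef_pos: [434.9, -268.0, 253.2]
tcp_rot: [-3.141, -0.0, 1.177]
contact_force: [0.2, -1.2, 0.8]
opening: 0.994
grasp_force: 0.0
clock: 1.4
eef_pos: [481.1, -202.2, 253.0]
tcp_rot: [-3.141, 0.0, 1.348]
contact_force: [-0.7, -0.0, 0.1]
opening: 1.002
grasp_force: 0.0
1.4 [ 481.1 -202.2  253. ] [-3.141  0.     1.348] [-0.4   0.19  1.85 -0.    1.1  -0.18]
clock: 1.87
eef_pos: [512.8, -62.9, 253.4]
tcp_rot: [3.141, -0.002, 1.347]
contact_force: [0.1, -0.2, 0.3]
opening: 0.998
grasp_force: 0.0
clock: 2.03
eef_pos: [511.9, -67.0, 253.2]
tcp_rot: [-3.141, 0.001, 1.347]
contact_force: [-0.2, -0.1, -0.1]
opening: 0.999
grasp_force: 0.0
2.0333 [511.9 -67.  253.2] [-3.141e+00  1.000e-03  1.347e+00] [-0.13  0.18  1.86 -0.    1.09  0.09]
```

```bash
python3 -c "
import cv2
a=cv2.imread('pics/v1.png');b=cv2.imread('pics/v2.png');cv2.imwrite('pics/v12.png',cv2.resize(cv2.vconcat([a[:360],b[:360]]),(533,600)))"
```

```text
(no output)
```

View pics/v12.png

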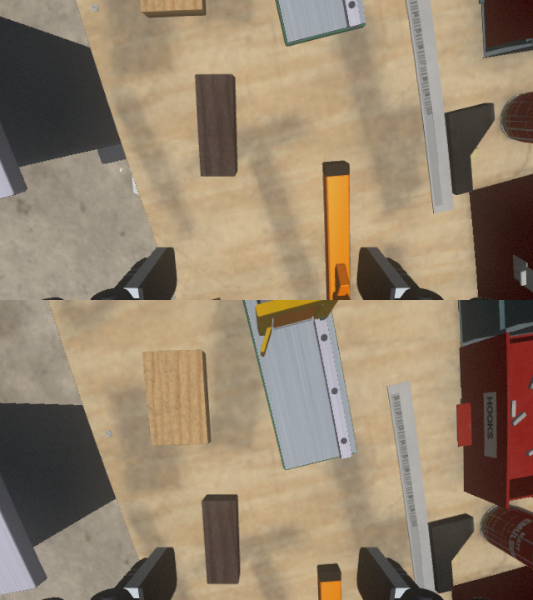

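In V1 (upper), the blank spans (234,89)-(283,210) in full pixels, the black stick nose is at about (403,202), and the bed's end is at (345,53)-(438,33). In V2 (lower), the whole infeed bed is in view with the fence, the yellow lead-in and the amber flap at about (345,20). The blank is at (243,234)-(286,340).

```bash
python3 - <<'E'
from h import *
import pickle
I=[cv2.imread(f"pics/v{i}.png") for i in (1,2)];P=[pickle.load(open(f"pics/v{i}.pkl","rb")) for i in (1,2)]
H=[cv2.cvtColor(i,cv2.COLOR_BGR2HSV) for i in I]
print("bed",H[1][90,350],"fence",H[1][70,395],"nose",H[0][202,403],"orange",H[0][260,403],"blank",H[0][150,255],H[0][150,280],"yellow",H[1][8,345],"amber",H[1][22,345],"wood",H[1][200,300])
def poly(im,lo,hi,roi,eps,nm):
    for c in blobs(im,lo,hi,roi,100)[:1]:
        c=cv2.convexHull(c);a=cv2.approxPolyDP(c,eps,True).reshape(-1,2);print(nm,a.tolist());return a
poly(I[0],(0,0,0),(180,160,95),(200,60,310,240),4,"blank1")
poly(I[1],(0,0,0),(180,160,95),(220,220,310,358),4,"blank2")
poly(I[0],(8,180,90),(22,255,255),(370,180,440,300),4,"orange1")
poly(I[1],(8,180,90),(22,255,255),(370,300,415,358),4,"orange2")
poly(I[0],(90,10,90),(125,70,255),(320,0,450,70),4,"bed1")
poly(I[1],(90,10,90),(125,70,255),(290,0,440,220),4,"bed2")
cv2.imwrite("pics/z2.png",cv2.resize(I[1][0:215,285:440],(576,800)[:2] and (432,600),interpolation=cv2.INTER_CUBIC))
E
```

```text
bed [106  25 176] fence [123  16 191] nose [16 91 73] orange [ 18 198 227] blank [12 72 89] [ 9 69 74] yellow [ 23 216 190] amber [ 15 171 100] wood [ 18  82 193]
blank1 [[278, 90], [284, 205], [281, 210], [241, 210], [235, 90]]
blank2 [[284, 234], [285, 339], [249, 339], [243, 240], [248, 234]]
orange1 [[418, 210], [419, 299], [394, 299], [391, 213]]
orange2 [[408, 337], [408, 357], [385, 357], [384, 339]]
bed1 [[411, 0], [414, 33], [345, 49], [334, 0]]
bed2 [[294, 0], [397, 16], [426, 182], [343, 202]]
```

View pics/z2.png

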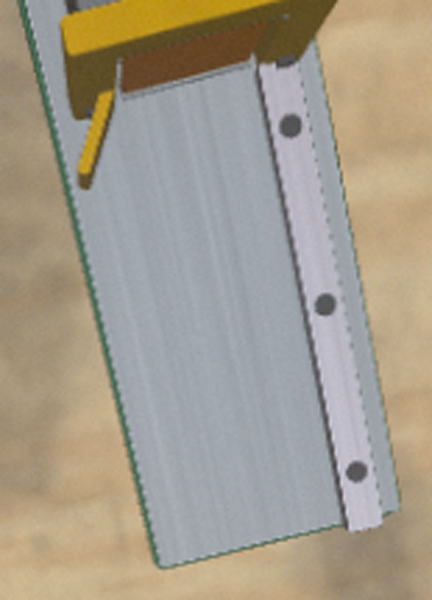

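The zoom shows the bed's left end corner at zoom (158,566), the right edge running from (399,511) to (318,45), and the flap's lower edge from (122,97) to (256,66). The fence top's inner edge runs from (345,525) to (270,68).

```bash
python3 - <<'E'
from h import *
import pickle
P=[pickle.load(open(f"pics/v{i}.pkl","rb")) for i in (1,2)]
z=lambda u,v:(285+u/2.787,v/2.787)
np.set_printoptions(suppress=True,precision=1)
print("bed corner tri",tri(P[0],(345,50),P[1],z(158,566)))
A,B,C,D=plane(P[1],[z(158,566),z(20,0),z(399,511),z(318,45)],15)
print("bed",A,B,C,D, "width",np.linalg.norm(A-C))
F=plane(P[1],[z(122,97),z(256,66)],17);print("flap",F,F.mean(0),np.linalg.norm(F[0]-F[1]))
G=plane(P[1],[z(345,525),z(270,68)],25);print("fence inner",G)
for a in (B-A,D-C,G[1]-G[0]):print("yaw",np.arctan2(-a[0],a[1]).round(4))
print("end mid",(A+C)/2,"dist to flap",np.linalg.norm(((A+C)/2-F.mean(0))[:2]))
for n,u,v in [("blank TL",(235,90),(243,239)),("blank BL",(241,210),(249,339))]:print(n,*tri(P[0],u,P[1],v))
print("blank v1 left z30",plane(P[0],[(235,90),(241,210)],30),"right z0",plane(P[0],[(278,90),(284,205)],0))
print("blank v2 left z30",plane(P[1],[(246,234),(249,339)],30),"right z0",plane(P[1],[(284,234),(285,339)],0))
print("stick nose band",plane(P[0],[(391,213),(418,210),(394,299),(419,299)],24),*tri(P[0],(391,213),P[1],(384,339)))
E
```

```text
bed corner tri (array([532.8, -68.1,  15.4]), np.float64(0.5924710598596916))
bed [532.5 -68.1  15. ] [528.  117.2  15. ] [618.7 -67.6  15. ] [616.7  84.1  15. ] width 86.20393484925019
flap [[552.8  82.   17. ]
 [595.9  81.8  17. ]] [574.3  81.9  17. ] 43.14200636116143
fence inner [[597.4 -66.4  25. ]
 [598.5  78.4  25. ]]
yaw 0.0244
yaw 0.0135
yaw -0.0076
end mid [575.6 -67.8  15. ] dist to flap 149.7365924140294
blank TL [429.7 -80.   22.8] 0.28035346278159257
blank BL [ 406.7 -185.9   28.6] 0.243948594132267
blank v1 left z30 [[ 430.9  -81.1   30. ]
 [ 406.9 -185.7   30. ]] right z0 [[ 465.3  -85.8    0. ]
 [ 443.8 -194.9    0. ]]
blank v2 left z30 [[ 436.   -74.2   30. ]
 [ 407.3 -185.2   30. ]] right z0 [[ 467.1  -89.6    0. ]
 [ 437.2 -210.3    0. ]]
stick nose band [[ 545.9 -221.4   24. ]
 [ 572.  -224.2   24. ]
 [ 533.7 -311.5   24. ]
 [ 559.1 -317.3   24. ]] [ 546.4 -222.    21.5] 0.1746490730263627
```

The heights agree: bed corner 15.4 mm, blank top about 23-30, stick top 21.5. The bed is 86.2 mm wide, and the fence face puts the centre line at x≈576. The station origin is about (575.3, 81) with yaw ≈ 0.01. The blank is at (438.5,-138) with yaw −0.225, which matches the present tool yaw. I'll grasp it high, so the fingertips clear the 10 mm fence later.

```bash
python3 -m handwheel '0 0 0 -21.4 -14 32 1;0 0 0 -21.4 -14 32 1;0 0 0 -21.4 -14 32 1;0 0 0 -21.4 -14 32 1;0 0 0 0 0 12 1' && python3 -m handwheel '0 0 0 0 0 20 1;0 0 0 0 0 20 1;0 0 0 0 0 0 1;0 0 0 0 0 0 1'
```

```text
clock: 2.5
eef_pos: [432.7, -139.2, 109.8]
tcp_rot: [-3.135, 0.0, 1.344]
contact_force: [-1.6, 1.3, -0.1]
opening: 1.0
grasp_force: 0.0
clock: 2.83
eef_pos: [437.7, -137.8, 72.9]
tcp_rot: [-3.139, -0.0, 1.346]
contact_force: [-0.8, -0.4, 0.0]
opening: 1.001
grasp_force: 0.0
```

```bash
python3 -m handwheel '0 0 0 0 1 15 1;0 0 0 0 0 15 1;0 0 0 0 0 10 1;0 0 0 0 0 0 1;0 0 0 0 0 0 1' && python3 -m handwheel '0 0 0 0 0 0 0;0 0 0 0 0 0 0;0 0 0 0 0 0 0;0 0 0 0 0 0 0;0 0 0 0 0 0 0' 40 && python3 -m handwheel '0 0 0 0 0 0 0;0 0 0 0 0 0 0;0 0 0 0 0 0 0'
```

```text
clock: 3.25
eef_pos: [439.8, -137.3, 33.7]
tcp_rot: [-3.141, -0.0, 1.347]
contact_force: [0.9, 1.3, 0.5]
opening: 1.003
grasp_force: 0.0
clock: 3.67
eef_pos: [440.0, -137.1, 33.9]
tcp_rot: [3.141, 0.0, 1.348]
contact_force: [-2.6, -0.2, 7.9]
opening: 0.458
grasp_force: 40.2
clock: 3.92
eef_pos: [440.0, -137.1, 33.9]
tcp_rot: [3.141, 0.0, 1.348]
contact_force: [-1.6, 0.3, 8.6]
opening: 0.461
grasp_force: 40.2
```

```bash
python3 -m handwheel '0 0 0 0 0 -20 0;0 0 -.115 0 0 -25 0;0 0 -.115 0 0 -25 0;0 0 0 20 20 0 0;0 0 0 27 27 0 0' && python3 -m handwheel '0 0 0 27 27 0 0;0 0 0 27 27 0 0;0 0 0 22 22 0 0;0 0 0 14 13 0 0;0 0 0 0 0 0 0' && python3 -m handwheel '0 0 0 0 0 0 0;0 0 0 0 0 0 0'; python3 shot.py v3
python3 - <<'E'
from h import *
cv2.imwrite("pics/side3.png",cams.grab_frame("side")[:,:,::-1][150:300,180:380].repeat(3,0).repeat(3,1))
E
```

```text
clock: 4.33
eef_pos: [486.3, -90.5, 105.0]
tcp_rot: [3.14, 0.001, 1.576]
contact_force: [0.5, -0.6, -1.3]
opening: 0.457
grasp_force: 41.7
clock: 4.75
eef_pos: [577.7, 3.7, 103.6]
tcp_rot: [3.139, -0.001, 1.58]
contact_force: [-0.3, -0.4, 0.4]
opening: 0.457
grasp_force: 41.7
clock: 4.92
eef_pos: [573.8, 0.6, 102.9]
tcp_rot: [-3.14, 0.0, 1.578]
contact_force: [-0.2, -0.6, -1.5]
opening: 0.455
grasp_force: 41.7
4.9167 [573.8   0.6 102.9] [-3.14   0.     1.578] [-0.    0.46  1.86 -0.    0.82 -0.01]
```

View pics/v3.png

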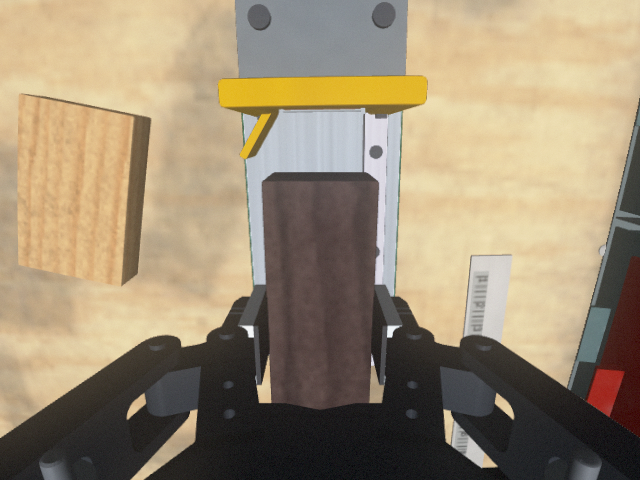

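V3 shows the blank held straight over the channel, with its nose edge at (264-378,180). The maple is untouched at left, the portal is at row 90, and the fence strip is at (365-388,115-170). I'll check the centre line from here before lowering.

```bash
python3 - <<'E'
from h import *
import pickle
p=pickle.load(open("pics/v3.pkl","rb"));I=cv2.imread("pics/v3.png").astype(int)
g=cv2.cvtColor(I.astype(np.uint8),cv2.COLOR_BGR2HSV)
for v in (130,165):print(v,[(u,g[v,u].tolist()) for u in range(354,408,3)])
for v in (175,220,270):
  row=[u for u in range(235,262) if g[v,u,0]>60 and g[v,u,1]>60];print(v,row)
np.set_printoptions(suppress=True,precision=1)
print(plane(p,[(264,183),(378,183)],99),plane(p,[(219,80),(427,80)],87))
E
```

```text
130 [(354, [105, 19, 210]), (357, [108, 16, 204]), (360, [105, 15, 207]), (363, [120, 6, 121]), (366, [130, 10, 231]), (369, [130, 10, 226]), (372, [130, 10, 229]), (375, [124, 8, 227]), (378, [132, 11, 225]), (381, [127, 10, 228]), (384, [130, 10, 226]), (387, [113, 12, 189]), (390, [102, 18, 211]), (393, [108, 16, 208]), (396, [108, 16, 208]), (399, [106, 15, 215]), (402, [20, 71, 197]), (405, [20, 70, 225])]
165 [(354, [109, 23, 213]), (357, [107, 20, 206]), (360, [107, 20, 204]), (363, [130, 7, 106]), (366, [124, 9, 229]), (369, [130, 13, 228]), (372, [123, 10, 231]), (375, [123, 10, 229]), (378, [126, 11, 226]), (381, [127, 10, 228]), (384, [126, 11, 225]), (387, [109, 21, 203]), (390, [105, 17, 209]), (393, [107, 18, 203]), (396, [108, 15, 210]), (399, [76, 43, 149]), (402, [19, 77, 225]), (405, [18, 77, 222])]
175 []
220 []
270 []
[[553.6  53.7  99. ]
 [591.9  54.   99. ]] [[537.1  87.9  87. ]
 [609.2  88.4  87. ]]
```

```bash
python3 - <<'E'
from h import *
import pickle
p=pickle.load(open("pics/v3.pkl","rb"))
np.set_printoptions(suppress=True,precision=1)
print(plane(p,[(364.7,130),(364.7,165)],25),plane(p,[(387,130),(387,165)],25),plane(p,[(401,130),(399.5,165),(248,165)],15))
E
```

```text
[[595.3  72.1  25. ]
 [596.   54.2  25. ]] [[606.9  72.3  25. ]
 [607.8  54.3  25. ]] [[616.3  72.5  15. ]
 [616.6  53.6  15. ]
 [532.2  53.   15. ]]
```

```bash
python3 -m handwheel '0 0 0 0 0 15 0;0 0 0 0 0 15 0;0 0 0 0 0 12 0;0 0 0 0 0 8 0;0 0 0 0 0 0 0' && python3 -m handwheel '0 0 0 0 0 2 0;0 0 0 0 0 1 0;0 0 0 0 0 0 0;0 0 0 0 0 0 0'
```

```text
clock: 5.43
eef_pos: [573.3, 0.4, 51.6]
tcp_rot: [-3.139, -0.0, 1.577]
contact_force: [0.1, -0.7, -2.2]
opening: 0.457
grasp_force: 41.7
clock: 5.77
eef_pos: [575.1, 0.9, 50.8]
tcp_rot: [3.141, 0.0, 1.578]
contact_force: [-0.6, -0.3, -2.7]
opening: 0.456
grasp_force: 41.7
```

```bash
python3 -m handwheel '0 0 0 0 0 1 0;0 0 0 0 0 1 0;0 0 0 0 0 0 0;0 0 0 0 0 0 0' && python3 -m handwheel '0 0 0 0 0 0 .8;0 0 0 0 0 0 .8;0 0 0 0 0 0 .8;0 0 0 0 0 0 .8' && python3 -m handwheel '0 0 0 0 0 -25 .8;0 0 0 0 0 -35 1;0 0 0 0 0 -35 1;0 0 0 0 0 -35 1;0 0 0 0 0 0 1'; python3 -m handwheel '0 0 0 0 0 0 1;0 0 0 0 0 0 1'; python3 shot.py v4
```

```text
clock: 6.1
eef_pos: [575.1, 0.9, 49.0]
tcp_rot: [3.141, -0.0, 1.578]
contact_force: [-2.1, -0.3, 5.3]
opening: 0.454
grasp_force: 42.5
clock: 6.43
eef_pos: [574.8, 0.9, 48.2]
tcp_rot: [3.142, 0.0, 1.578]
contact_force: [-0.7, -0.5, 0.3]
opening: 0.805
grasp_force: 0.0
clock: 6.85
eef_pos: [578.5, 0.9, 185.0]
tcp_rot: [3.132, 0.0, 1.578]
contact_force: [1.6, 0.6, 1.1]
opening: 1.0
grasp_force: 0.0
clock: 7.02
eef_pos: [574.4, 0.9, 177.9]
tcp_rot: [-3.141, -0.0, 1.578]
contact_force: [-0.1, 0.6, 0.4]
opening: 1.0
grasp_force: 0.0
7.0167 [574.4   0.9 177.9] [-3.141 -0.     1.578] [-0.    0.36  1.81  0.    0.97 -0.01]
```

View pics/v4.png

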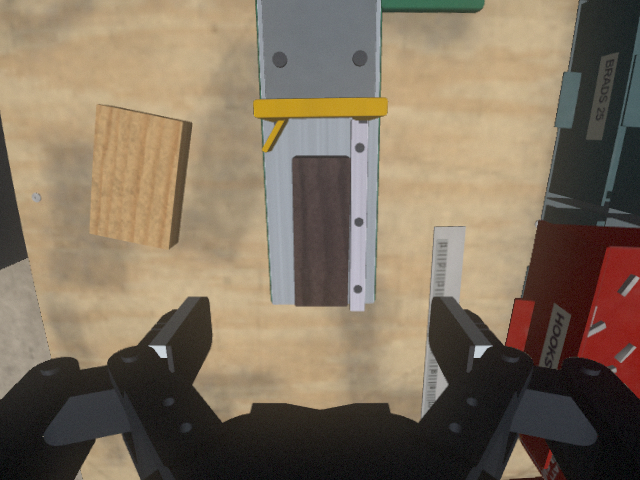

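V4 shows the blank lying along the fence at (293-350,156-305), with the portal at row 108 and the maple untouched. Now I'll go over the stick for two views.

```bash
python3 -m handwheel '0 0 .03 -40 -3 0 1;0 0 .03 -40 -3 0 1;0 0 .03 -40 -3 0 1;0 0 .03 -40 -3 0 1;0 0 .024 -40 -3 0 1' && python3 -m handwheel '0 0 0 -41 1 0 1;0 0 0 -41 1 0 1;0 0 0 -41 1 0 1;0 0 0 -41 1 0 1;0 0 0 -30 1 0 1' && python3 -m handwheel '0 0 0 0 0 0 1;0 0 0 0 0 0 1;0 0 0 0 0 0 1'; python3 shot.py v5;  python3 -m handwheel '0 0 0 -35 0 0 1;0 0 0 -35 0 0 1;0 0 0 0 0 0 1;0 0 0 0 0 0 1;0 0 0 0 0 0 1'; python3 shot.py v6
python3 - <<'E'
from h import *
import pickle
np.set_printoptions(suppress=True,precision=1)
p=pickle.load(open("pics/v4.pkl","rb"));print(plane(p,[(293,156),(350,156),(295,305),(349,305)],45))
print("bed left",plane(p,[(263,152),(271.5,304)],15))
p=pickle.load(open("pics/v1.pkl","rb"));print("nose",plane(p,[(388,195),(417,194)],24))
a,b=[cv2.imread(f"pics/v{i}.png") for i in (5,6)]
cv2.imwrite("pics/v56.png",cv2.hconcat([a[:,240:460],b[:,240:460]]))
E
```

```text
clock: 7.48
eef_pos: [548.0, -199.2, 176.4]
tcp_rot: [-3.139, -0.001, 1.433]
contact_force: [0.4, -1.2, -0.2]
opening: 1.005
grasp_force: 0.0
clock: 7.9
eef_pos: [526.0, -393.4, 176.1]
tcp_rot: [-3.139, -0.001, 1.433]
contact_force: [0.4, -1.1, -0.2]
opening: 1.003
grasp_force: 0.0
clock: 8.15
eef_pos: [526.9, -389.7, 176.5]
tcp_rot: [-3.139, -0.002, 1.433]
contact_force: [1.0, 1.9, 1.1]
opening: 0.998
grasp_force: 0.0
8.15 [ 526.9 -389.7  176.5] [-3.139e+00 -2.000e-03  1.433e+00] [-0.64  0.48  1.63  0.    1.04 -0.5 ]
clock: 8.62
eef_pos: [518.3, -458.4, 177.8]
tcp_rot: [-3.141, -0.001, 1.435]
contact_force: [0.6, 0.1, -0.4]
opening: 1.004
grasp_force: 0.0
8.6167 [ 518.3 -458.4  177.8] [-3.141e+00 -1.000e-03  1.435e+00] [-0.73  0.53  1.54  0.    1.08 -0.59]
[[554.9  55.8  45. ]
 [593.2  56.1  45. ]
 [555.1 -53.8  45. ]
 [595.7 -53.5  45. ]]
bed left [[530.3  57.   15. ]
 [533.2 -67.7  15. ]]
nose [[ 546.1 -203.5   24. ]
 [ 573.4 -208.6   24. ]]
```

View pics/v56.png

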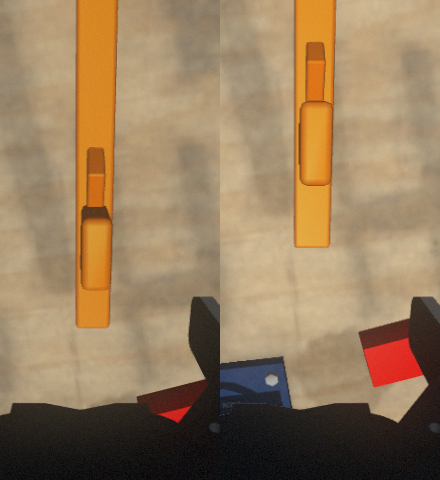

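The left half (V5) shows the handle top at crop (81-112, 218-290) and the bar's tail at row 327. The right half (V6) shows the handle top at crop (302-331, 101-185) and the tail at row 247, with the red decoy off to the right.

```bash
python3 - <<'E'
from h import *
import pickle
np.set_printoptions(suppress=True,precision=1)
a,b=[pickle.load(open(f"pics/v{i}.pkl","rb")) for i in (5,6)]
for n,u,v in [("h front",(337,218),(337,101)),("h rear",(336,290),(336.5,185)),("tail L",(316.5,327),(315,247)),("tail R",(349,327),(349,247))]:print(n,*tri(a,u,b,v))
print(plane(a,[(337,218),(336,290)],75),plane(b,[(337,101),(336.5,185)],75))
print(plane(a,[(333,327)],24),plane(b,[(332,247)],24))
E
```

```text
h front [ 538.9 -372.5   71.7] 0.18009869039289483
h rear [ 532.3 -421.    70.7] 0.5249006179204403
tail L [ 511.1 -473.6   21.2] 0.12489455904781474
tail R [ 537.7 -477.2   21.3] 0.31621274636724556
[[ 538.7 -371.7   75. ]
 [ 532.1 -419.1   75. ]] [[ 538.8 -372.7   75. ]
 [ 532.5 -420.5   75. ]]
[[ 524.8 -474.    24. ]] [[ 524.4 -474.6   24. ]]
```

The stick fits the text: nose to tail is 270.6 mm, yaw −0.130, handle centre (535.4,−396), top about 72-75.

```bash
python3 -m handwheel '0 0 0 32 4.2 15 1;0 0 -.005 32 4.2 15 1;0 0 0 0 0 20 1;0 0 0 0 0 15 1;0 0 0 0 0 0 1' && python3 -m handwheel '0 0 0 0 0 20 1;0 0 0 0 0 20 1;0 0 0 0 0 18 1;0 0 0 0 0 0 1;0 0 0 0 0 0 1' && python3 -m handwheel '0 0 0 0 0 0 0;0 0 0 0 0 0 0;0 0 0 0 0 0 0;0 0 0 0 0 0 0;0 0 0 0 0 0 0' 100 && python3 -m handwheel '0 0 0 0 0 0 0;0 0 0 0 0 0 0;0 0 0 0 0 0 0;0 0 0 0 0 0 0' 100
```

```text
clock: 9.08
eef_pos: [534.1, -394.3, 110.3]
tcp_rot: [-3.137, -0.003, 1.441]
contact_force: [-0.4, 0.6, -0.1]
opening: 1.0
grasp_force: 0.0
clock: 9.5
eef_pos: [535.0, -397.1, 55.4]
tcp_rot: [-3.14, -0.001, 1.439]
contact_force: [-0.3, -1.3, -0.0]
opening: 1.001
grasp_force: 0.0
clock: 9.92
eef_pos: [535.5, -398.0, 56.0]
tcp_rot: [3.141, 0.0, 1.439]
contact_force: [-0.8, -0.1, -0.7]
opening: 0.295
grasp_force: 0.0
clock: 10.25
eef_pos: [535.5, -398.1, 56.0]
tcp_rot: [3.141, 0.0, 1.439]
contact_force: [-0.4, 1.0, 5.6]
opening: 0.221
grasp_force: 98.0
```

```bash
python3 -m handwheel '0 0 0 0 0 -20 0;0 0 -.07 0 0 -30 0;0 0 -.069 0 0 0 0;0 0 0 37 14 0 0;0 0 0 37 14 0 0' && python3 -m handwheel '0 0 0 37 14 0 0;0 0 0 0 0 0 0;0 0 0 0 0 0 0;0 0 0 0 0 0 0' && python3 shot.py v7 && python3 - <<'E'
from h import *
import pickle
np.set_printoptions(suppress=True,precision=1)
p=pickle.load(open("pics/v7.pkl","rb"));im=cv2.imread("pics/v7.png")
for c in blobs(im,(8,180,90),(22,255,255),(200,0,450,400),200)[:2]:
    a=cv2.approxPolyDP(cv2.convexHull(c),4,True).reshape(-1,2);print(a.tolist());print(plane(p,a,74))
E
```

```text
clock: 10.67
eef_pos: [562.5, -324.6, 105.8]
tcp_rot: [3.141, 0.001, 1.575]
contact_force: [0.6, -0.7, -3.0]
opening: 0.221
grasp_force: 97.9
clock: 11.0
eef_pos: [576.3, -286.4, 105.1]
tcp_rot: [-3.141, 0.0, 1.579]
contact_force: [0.4, -0.4, -1.2]
opening: 0.222
grasp_force: 97.9
11.0 [ 576.3 -286.4  105.1] [-3.141  0.     1.579] [-0.46  0.54  1.7  -0.    0.9  -0.47]
[[358, 0], [348, 398], [292, 399], [286, 0]]
[[ 588.4 -169.    74. ]
 [ 589.7 -341.5   74. ]
 [ 562.2 -342.3   74. ]
 [ 561.9 -169.2   74. ]]
```

View pics/v7.png

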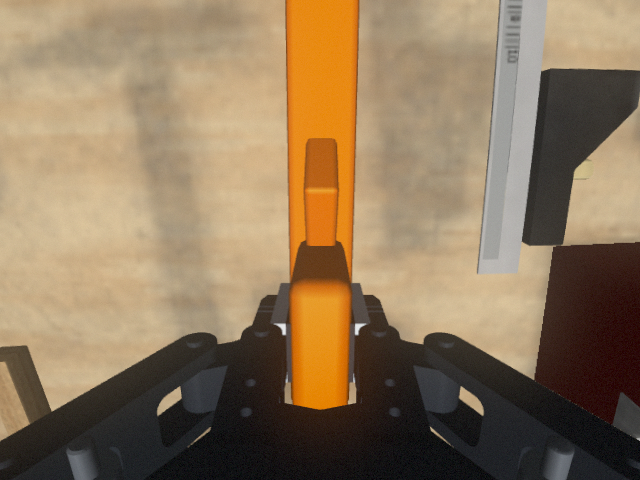

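V7 shows the stick held straight, with bar edges at x≈288 and 356 and its axis at world x≈575. It is in line with the channel. Now I'll lower it and approach the blank.

```bash
cat > g.py <<'E'
import sys
from rig import r
s=r.sense();sys.exit(abs(s["contact_force"][1])>float(sys.argv[1]))
E
python3 -m handwheel '0 0 0 0 0 15 0;0 0 0 0 0 12 0;0 0 0 0 0 5 0;0 0 0 0 0 0 0;0 0 0 0 0 0 0' && python3 -m handwheel '0 0 0 10 0 0 0;0 0 0 10 0 0 0;0 0 0 8 0 0 0;0 0 0 5 0 0 0;0 0 0 0 0 0 0' && python3 -m handwheel '0 0 0 4 0 0 0;0 0 0 4 0 0 0;0 0 0 4 0 0 0;0 0 0 4 0 0 0;0 0 0 4 0 0 0'
```

```text
clock: 11.47
eef_pos: [575.9, -287.0, 72.8]
tcp_rot: [-3.141, -0.001, 1.577]
contact_force: [-0.1, -0.6, -1.2]
opening: 0.224
grasp_force: 97.9
clock: 11.88
eef_pos: [576.2, -251.9, 73.6]
tcp_rot: [-3.142, -0.0, 1.579]
contact_force: [0.3, 0.2, -1.6]
opening: 0.221
grasp_force: 97.9
clock: 12.3
eef_pos: [576.2, -233.4, 73.4]
tcp_rot: [3.141, 0.0, 1.578]
contact_force: [-0.3, -1.8, -0.8]
opening: 0.221
grasp_force: 97.9
```

```bash
R='print'; python3 -m handwheel '0 0 0 5 0 0 0;0 0 0 5 0 0 0;0 0 0 5 0 0 0;0 0 0 5 0 0 0;0 0 0 5 0 0 0' && python3 g.py 18 && python3 -m handwheel '0 0 0 5 0 0 0;0 0 0 5 0 0 0;0 0 0 5 0 0 0;0 0 0 5 0 0 0;0 0 0 5 0 0 0' && python3 g.py 18 && python3 -m handwheel '0 0 0 6 0 0 0;0 0 0 6 0 0 0;0 0 0 6 0 0 0;0 0 0 6 0 0 0;0 0 0 6 0 0 0' && python3 g.py 18 && python3 -m handwheel '0 0 0 6 0 0 0;0 0 0 6 0 0 0;0 0 0 6 0 0 0;0 0 0 6 0 0 0;0 0 0 6 0 0 0' && python3 g.py 18 && python3 -m handwheel '0 0 0 6 0 0 0;0 0 0 6 0 0 0;0 0 0 6 0 0 0;0 0 0 6 0 0 0;0 0 0 6 0 0 0' && python3 -m handwheel '0 0 0 6 0 0 0;0 0 0 2 0 0 0;0 0 0 0 0 0 0'
```

```text
clock: 12.72
eef_pos: [576.5, -209.1, 73.7]
tcp_rot: [3.14, 0.002, 1.578]
contact_force: [0.1, -8.6, 0.5]
opening: 0.227
grasp_force: 98.1False
```

The guard's exit code was wrong because it returned a numpy bool. I'll fix that and continue.

```bash
sed -i 's/sys.exit(\(.*\))$/sys.exit(int(\1))/' g.py; python3 -m handwheel '0 0 0 5 0 0 0;0 0 0 5 0 0 0;0 0 0 5 0 0 0;0 0 0 5 0 0 0;0 0 0 5 0 0 0' && python3 g.py 18 && python3 -m handwheel '0 0 0 6 0 0 0;0 0 0 6 0 0 0;0 0 0 6 0 0 0;0 0 0 6 0 0 0;0 0 0 6 0 0 0' && python3 g.py 18 && python3 -m handwheel '0 0 0 6 0 0 0;0 0 0 6 0 0 0;0 0 0 6 0 0 0;0 0 0 6 0 0 0;0 0 0 6 0 0 0' && python3 g.py 18 && python3 -m handwheel '0 0 0 6 0 0 0;0 0 0 6 0 0 0;0 0 0 6 0 0 0;0 0 0 6 0 0 0;0 0 0 6 0 0 0' && python3 -m handwheel '0 0 0 6 0 0 0;0 0 0 2 0 0 0;0 0 0 0 0 0 0'
```

```text
clock: 13.13
eef_pos: [576.3, -184.3, 73.8]
tcp_rot: [3.14, 0.002, 1.578]
contact_force: [-0.3, -7.6, -0.0]
opening: 0.218
grasp_force: 98.2
clock: 13.55
eef_pos: [575.8, -153.8, 73.6]
tcp_rot: [3.141, 0.001, 1.578]
contact_force: [0.4, -6.1, 0.6]
opening: 0.222
grasp_force: 98.1
clock: 13.97
eef_pos: [575.5, -123.7, 73.5]
tcp_rot: [3.141, 0.001, 1.578]
contact_force: [0.1, -6.2, 0.2]
opening: 0.219
grasp_force: 98.1
clock: 14.38
eef_pos: [575.3, -93.7, 73.5]
tcp_rot: [3.141, 0.001, 1.578]
contact_force: [-0.1, -6.7, 0.8]
opening: 0.224
grasp_force: 98.1
clock: 14.63
eef_pos: [575.0, -85.1, 73.4]
tcp_rot: [3.141, 0.0, 1.578]
contact_force: [0.9, -1.3, -1.6]
opening: 0.225
grasp_force: 98.0
```

```bash
python3 -m handwheel '0 0 0 4 0 0 0;0 0 0 4 0 0 0;0 0 0 4 0 0 0;0 0 0 4 0 0 0;0 0 0 4 0 0 0' && python3 g.py 10 && python3 -m handwheel '0 0 0 2 0 0 0;0 0 0 2 0 0 0;0 0 0 1 0 0 0;0 0 0 1 0 0 0;0 0 0 1 0 0 0' && python3 g.py 10 && python3 -m handwheel '0 0 0 .5 0 0 0;0 0 0 .5 0 0 0;0 0 0 .5 0 0 0;0 0 0 .5 0 0 0;0 0 0 .5 0 0 0' && python3 g.py 10 && python3 -m handwheel '0 0 0 .5 0 0 0;0 0 0 .5 0 0 0;0 0 0 .5 0 0 0;0 0 0 .5 0 0 0;0 0 0 .5 0 0 0' && python3 g.py 10 && python3 -m handwheel '0 0 0 .5 0 0 0;0 0 0 .5 0 0 0;0 0 0 .5 0 0 0;0 0 0 .5 0 0 0;0 0 0 .5 0 0 0' && python3 g.py 10 && python3 -m handwheel '0 0 0 .5 0 0 0;0 0 0 .5 0 0 0;0 0 0 .5 0 0 0;0 0 0 .5 0 0 0;0 0 0 .5 0 0 0' && python3 g.py 10 && echo clear
```

```text
clock: 15.05
eef_pos: [574.9, -66.0, 73.4]
tcp_rot: [3.141, 0.001, 1.578]
contact_force: [-0.3, -6.3, 0.6]
opening: 0.22
grasp_force: 98.0
clock: 15.47
eef_pos: [574.4, -58.5, 73.0]
tcp_rot: [-3.141, 0.0, 1.578]
contact_force: [0.3, -3.0, -4.0]
opening: 0.223
grasp_force: 97.6
clock: 15.88
eef_pos: [574.7, -56.0, 73.2]
tcp_rot: [-3.141, 0.0, 1.578]
contact_force: [-0.1, -2.5, -4.4]
opening: 0.218
grasp_force: 97.5
clock: 16.3
eef_pos: [574.8, -53.5, 73.3]
tcp_rot: [-3.142, -0.0, 1.578]
contact_force: [0.1, -2.9, -5.1]
opening: 0.225
grasp_force: 97.5
clock: 16.72
eef_pos: [574.8, -51.0, 73.3]
tcp_rot: [3.142, 0.0, 1.578]
contact_force: [0.1, -2.8, -5.0]
opening: 0.219
grasp_force: 97.5
clock: 17.13
eef_pos: [574.7, -48.5, 73.3]
tcp_rot: [3.142, -0.0, 1.578]
contact_force: [-1.1, -2.6, -5.0]
opening: 0.223
grasp_force: 97.5
clear
```

The slow baseline is about 2.7 N, with the flap riding on the stick. I'll keep feeling for the stop.

```bash
python3 -m handwheel '0 0 0 .5 0 0 0;0 0 0 .5 0 0 0;0 0 0 .5 0 0 0;0 0 0 .5 0 0 0;0 0 0 .5 0 0 0' && python3 g.py 6.5 && python3 -m handwheel '0 0 0 .5 0 0 0;0 0 0 .5 0 0 0;0 0 0 .5 0 0 0;0 0 0 .5 0 0 0;0 0 0 .5 0 0 0' && python3 g.py 6.5 && python3 -m handwheel '0 0 0 .5 0 0 0;0 0 0 .5 0 0 0;0 0 0 .5 0 0 0;0 0 0 .5 0 0 0;0 0 0 .5 0 0 0' && python3 g.py 6.5 && python3 -m handwheel '0 0 0 .5 0 0 0;0 0 0 .5 0 0 0;0 0 0 .5 0 0 0;0 0 0 .5 0 0 0;0 0 0 .5 0 0 0' && python3 g.py 6.5 && python3 -m handwheel '0 0 0 .5 0 0 0;0 0 0 .5 0 0 0;0 0 0 .5 0 0 0;0 0 0 .5 0 0 0;0 0 0 .5 0 0 0' && python3 g.py 6.5 && python3 -m handwheel '0 0 0 .5 0 0 0;0 0 0 .5 0 0 0;0 0 0 .5 0 0 0;0 0 0 .5 0 0 0;0 0 0 .5 0 0 0' && python3 g.py 6.5 && python3 -m handwheel '0 0 0 .5 0 0 0;0 0 0 .5 0 0 0;0 0 0 .5 0 0 0;0 0 0 .5 0 0 0;0 0 0 .5 0 0 0' && python3 g.py 6.5 && echo clear
```

```text
clock: 17.55
eef_pos: [574.7, -46.0, 73.3]
tcp_rot: [-3.142, -0.0, 1.578]
contact_force: [-0.3, -2.2, -5.3]
opening: 0.222
grasp_force: 97.5
clock: 17.97
eef_pos: [574.7, -43.5, 73.3]
tcp_rot: [3.142, -0.0, 1.578]
contact_force: [-0.3, -3.0, -5.1]
opening: 0.221
grasp_force: 97.5
clock: 18.38
eef_pos: [574.7, -41.0, 73.3]
tcp_rot: [-3.142, -0.0, 1.578]
contact_force: [0.5, -2.8, -4.8]
opening: 0.223
grasp_force: 97.5
clock: 18.8
eef_pos: [574.7, -38.5, 73.3]
tcp_rot: [-3.142, 0.0, 1.578]
contact_force: [-0.5, -2.3, -4.8]
opening: 0.219
grasp_force: 97.5
clock: 19.22
eef_pos: [574.6, -36.0, 73.3]
tcp_rot: [-3.142, -0.0, 1.578]
contact_force: [0.5, -2.7, -4.4]
opening: 0.22
grasp_force: 97.5
clock: 19.63
eef_pos: [575.0, -34.5, 73.5]
tcp_rot: [3.141, 0.002, 1.578]
contact_force: [0.2, -11.8, -3.0]
opening: 0.226
grasp_force: 97.6
```

The force rose sharply to 11.8 N at y −34.5, which puts the pad about 187 mm past the flap, within its range. I'll hold briefly, then ease back.

```bash
python3 -m handwheel '0 0 0 .2 0 0 0;0 0 0 0 0 0 0;0 0 0 0 0 0 0' && python3 -m handwheel '0 0 0 -.4 0 0 0;0 0 0 -.4 0 0 0;0 0 0 -.4 0 0 0;0 0 0 -.4 0 0 0;0 0 0 -.4 0 0 0' && python3 -m handwheel '0 0 0 -.5 0 0 0;0 0 0 -.5 0 0 0;0 0 0 -1 0 0 0;0 0 0 -1 0 0 0;0 0 0 -2 0 0 0'
```

```text
clock: 19.88
eef_pos: [575.0, -34.5, 73.6]
tcp_rot: [3.141, 0.002, 1.578]
contact_force: [-0.8, -10.0, -2.3]
opening: 0.223
grasp_force: 97.6
clock: 20.3
eef_pos: [574.6, -34.9, 73.2]
tcp_rot: [3.142, -0.001, 1.577]
contact_force: [1.3, 1.8, -7.0]
opening: 0.224
grasp_force: 97.6
clock: 20.72
eef_pos: [574.2, -39.4, 72.8]
tcp_rot: [-3.14, -0.001, 1.578]
contact_force: [1.2, 6.0, -9.1]
opening: 0.22
grasp_force: 97.7
```

```bash
python3 -m handwheel '0 0 0 -5 0 0 0;0 0 0 -8 0 0 0;0 0 0 -10 0 0 0;0 0 0 -10 0 0 0;0 0 0 -10 0 0 0' && python3 -m handwheel '0 0 0 -8 0 0 0;0 0 0 -8 0 0 0;0 0 0 -8 0 0 0;0 0 0 -8 0 0 0;0 0 0 -10 0 0 0' && python3 -m handwheel '0 0 0 -15 0 0 0;0 0 0 -20 0 0 0;0 0 0 -25 0 0 0;0 0 0 -30 0 0 0;0 0 0 -30 0 0 0' && python3 -m handwheel '0 0 0 -30 0 0 0;0 0 0 -25 0 0 0;0 0 0 -10 0 0 0;0 0 0 0 0 0 0;0 0 0 0 0 0 0'
```

```text
clock: 21.13
eef_pos: [574.7, -83.6, 73.1]
tcp_rot: [-3.141, 0.0, 1.579]
contact_force: [0.5, -1.3, -5.9]
opening: 0.219
grasp_force: 98.5
clock: 21.55
eef_pos: [575.6, -125.8, 73.7]
tcp_rot: [3.141, -0.001, 1.577]
contact_force: [0.2, 0.1, -1.3]
opening: 0.222
grasp_force: 99.2
clock: 21.97
eef_pos: [576.1, -247.1, 73.5]
tcp_rot: [3.141, -0.0, 1.578]
contact_force: [1.0, -0.1, -1.4]
opening: 0.219
grasp_force: 99.2
clock: 22.38
eef_pos: [576.2, -310.6, 73.1]
tcp_rot: [-3.141, -0.001, 1.576]
contact_force: [-0.2, 0.2, -1.6]
opening: 0.222
grasp_force: 99.2
```

```bash
python3 -m handwheel '0 0 0 -20 -7 0 0;0 0 0 -20 -7 0 0;0 0 0 0 0 8 0;0 0 0 0 0 5 0;0 0 0 0 0 0 0' && python3 -m handwheel '0 0 0 0 0 2 0;0 0 0 0 0 1 0;0 0 0 0 0 1 0;0 0 0 0 0 0 0;0 0 0 0 0 0 0'
```

```text
clock: 22.8
eef_pos: [562.1, -348.5, 58.8]
tcp_rot: [-3.139, -0.002, 1.578]
contact_force: [-0.3, 1.2, -2.6]
opening: 0.217
grasp_force: 99.3
clock: 23.22
eef_pos: [563.0, -350.1, 56.4]
tcp_rot: [3.141, -0.0, 1.578]
contact_force: [0.4, 0.4, -1.6]
opening: 0.226
grasp_force: 99.3
```

```bash
python3 -m handwheel '0 0 0 0 0 .7 0;0 0 0 0 0 .5 0;0 0 0 0 0 0 0;0 0 0 0 0 0 .5;0 0 0 0 0 0 .5' && python3 -m handwheel '0 0 0 0 0 0 1;0 0 0 0 0 0 1;0 0 0 0 0 0 1;0 0 0 0 0 0 1' && python3 -m handwheel '0 0 0 0 0 -15 1;0 0 0 0 0 -30 1;0 0 0 0 0 -35 1;0 0 0 0 0 -35 1;0 0 0 0 0 0 1' && python3 -m handwheel '0 0 0 40 0 0 1;0 0 0 40 0 0 1;0 0 0 40 0 0 1;0 0 0 40 0 0 1;0 0 0 0 0 0 1' && python3 -m handwheel '0 0 0 0 0 0 1;0 0 0 0 0 0 1'; python3 shot.py v8; python3 -c "
import cv2;a=cv2.imread('pics/v8.png');cv2.imwrite('pics/v8c.png',a)"
```

```text
clock: 23.63
eef_pos: [563.0, -350.6, 55.3]
tcp_rot: [3.141, 0.0, 1.578]
contact_force: [0.5, -0.3, 0.2]
opening: 0.488
grasp_force: 0.0
clock: 23.97
eef_pos: [562.8, -350.4, 55.0]
tcp_rot: [-3.142, -0.0, 1.578]
contact_force: [0.1, -0.1, -0.1]
opening: 1.001
grasp_force: 0.0
clock: 24.38
eef_pos: [566.1, -352.5, 177.5]
tcp_rot: [3.133, 0.006, 1.578]
contact_force: [1.1, -1.0, -0.3]
opening: 0.996
grasp_force: 0.0
clock: 24.8
eef_pos: [560.9, -184.6, 169.7]
tcp_rot: [-3.14, -0.003, 1.581]
contact_force: [0.3, -0.1, -0.2]
opening: 1.003
grasp_force: 0.0
clock: 24.97
eef_pos: [562.1, -190.6, 170.3]
tcp_rot: [3.141, 0.001, 1.579]
contact_force: [0.0, -0.4, -0.2]
opening: 0.997
grasp_force: 0.0
24.9667 [ 562.1 -190.6  170.3] [3.141e+00 1.000e-03 1.579e+00] [-0.33  0.39  1.78 -0.    0.97 -0.34]
```

View pics/v8c.png

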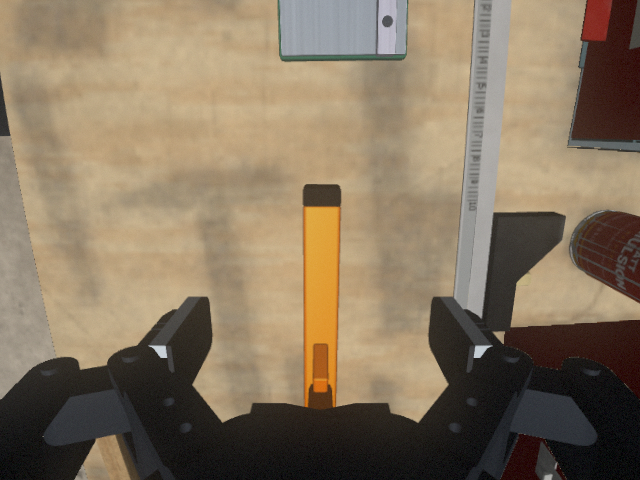

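V8 shows the stick flat on the bench, nose at (322,195), with about 90 mm of clear bench to the bed's end at row 58. That was my 11th viewed picture, one over the limit, so I'll check the flap numerically. I'll go back to the V2 viewpoint and compare the amber mask with the shut flap there.

```bash
python3 -m handwheel '0 0 .077 25 -10 -17 1;0 0 .077 25 -11 -17 1;0 0 .077 25 -13 -17 1;0 0 0 25 -20 -17 1;0 0 0 15 -15 -15 1' && python3 -m handwheel '0 0 0 0 0 0 1;0 0 0 0 0 0 1;0 0 0 0 0 0 1'; python3 shot.py v9; python3 - <<'E'
from h import *
import pickle
np.set_printoptions(suppress=True,precision=1)
for n in ("v2","v9"):
    p=pickle.load(open(f"pics/{n}.pkl","rb"));im=cv2.imread(f"pics/{n}.png")
    for c in blobs(im,(8,120,70),(19,255,135),(290,0,460,120),40)[:1]:
        q=cv2.minAreaRect(c);b=cv2.boxPoints(q);w=plane(p,b,17);print(n,cv2.contourArea(c),w[np.argsort(w[:,1])][:2])
E
```

```text
clock: 25.43
eef_pos: [507.4, -66.0, 253.9]
tcp_rot: [3.142, -0.0, 1.344]
contact_force: [0.5, -0.4, 0.1]
opening: 1.002
grasp_force: 0.0
clock: 25.68
eef_pos: [508.3, -67.6, 253.0]
tcp_rot: [3.141, 0.0, 1.346]
contact_force: [0.5, -0.5, 0.0]
opening: 1.001
grasp_force: 0.0
25.6833 [508.3 -67.6 253. ] [3.141 0.    1.346] [-0.13  0.18  1.87 -0.    1.09  0.09]
v2 570.5 [[553.5  83.5  17. ]
 [602.7  84.8  17. ]]
v9 568.5 [[553.3  83.7  17. ]
 [604.2  84.2  17. ]]
```

The flap's lip is where it was when shut, to within about 0.6 mm in the feed direction, so I'm handing in.

```bash
python3 -c "
from rig import r
print(r.sign_off())"
```

```text
the job is handed in; nothing more can be done
None
```

I handed the job in at about 26 s, with no verdict shown: the blank was felt on the stop at about 12 N at the wrist (about 9 N of it on the stop), the flap measures shut behind it, and the stick lies flat on the bench clear of the station; I viewed 11 pictures, one over your limit of 10.

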